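# Roll a ground shaft onto the measuring line

## Robot

A 7-joint arm with a two-finger parallel gripper is mounted at the origin on the work surface. World frame = base frame: x ahead of the robot, y to its left, z up, the work surface at z = 0. Lengths are in m, angles in degrees, forces in N, time in s.
With the tool pointing down it reaches from about 0.425 to 0.875 m from the base axis. Payload 4.7 kg.
Tool frame: the origin (TCP) lies on the front face of the gripper's body, between the roots of the fingers; the fingertips stand 70 mm ahead of it and the grasp point (between the pads) lies 51 mm ahead of it; z points along the fingers, y is the direction in which the jaws open and shut (so a half turn about z gives the same grasp; the last joint's range is limited). The gripper opens to 87 mm and grips with 3 to 60 N. Pads are 19 mm wide; open, the fingers measure 117 mm over their backs; the gripper's body (75 mm by 190 mm) begins 51 mm behind the grasp point.
Start: joints at [74.146, 18.392, -4.016, 83.108, 1.295, 78.541, -3.26], TCP at [0.186, -0.623, 0.292] pointing down, gripper open.
Joint ranges: [-163.93, 163.93], [-17.29, 119.83], [-79.2, 71.16], [3.27, 140.29], [-89.18, 269.18], [5.43, 117.66], [-154.24, 154.24]. Speed limits (degrees/s): [147.25, 147.25, 180, 180, 180, 180, 180].

## Interface

Orientations are given as [roll, pitch, yaw] about the fixed x, y, z axes, in that order (R = Rz(yaw) Ry(pitch) Rx(roll)).
In Python, from cell import env gives the robot as it stands.
- The arm moves only by the tool drive_tool, never from a script. Its argument "commands" is a list of rows, each a list of 7 numbers: the shift along the tool's x, y, z in cm, then the turn, a rotation vector about the tool's x, y, z in degrees, then the opening, from 0 (shut) to 1 (fully open). In form: [[tx, ty, tz, rx, ry, rz, hand], ...]. A call has 1 to 20 rows; each row shifts and turns the commanded pose from where the row before left it, along the tool's axes as they then stand; what a row does not reach is not made up. A row lasts 1/12 s, in which the tool goes at most 41.7 mm and 7.16 degrees, less where a joint would pass 70% of its speed; a pose out of reach is approached as far as the arm can. A call is refused whole if a number of a shift passes 4.17 or a number of a turn 7.16, either way. A call with a gripper value outside its range is refused whole. The fingers move at their own pace and stop on an object; "force" is the grip in N (left out, the last holds). Time passes only in rows, so rows that do not move let the fingers close. It gives the time, the measured TCP pose, the force and the opening at its end, in the units of the state.
- env.get_obs(): the state, without advancing time (a new reading comes with each control period).
- env.read_camera(name): name is "side" or "top" or "wrist"; returns a dict with "img" (420x560x3 uint8, blue, green, red), "mtx" (3x3 intrinsics, pixels), "pose" (4x4, takes a point from camera to world coordinates). Camera axes: x right, y down, z forward; pixel columns grow to the right and rows downward; lengths in m; the calibration is good to about 2 mm. A picture is of the moment at which its call begins. There is no depth.
- env.sign_off(): hands the job in, once; it reports no verdict.
The state is a dict: "time_s": time; "qpos": joint angles; "joint_velocities": joint speeds; "effort": joint torques, N m; "tool_pos": TCP position; "tool_rot": TCP orientation; "force": force on the tool from outside, world axes, zero at the start; "wrist_torque": the same for the moment, N m; "grip_width": finger opening in m.
Only numpy, scipy, OpenCV 4.12 (cv2) and the standard library are available. Lean on these libraries where they do the work, as an engineer would, in place of code of your own. Each camera call takes 0.05 s, during which the arm holds its last target.

## Task

Push sideways on the top of the ground steel shaft with your fingertips so that it rolls along the granite plate, and bring it to rest centred along the yellow line, with its far end under the tip of the dial gauge, ready to be measured. Roll it, never pick it up, pinch it or shove it from low down on its side; leave the gauge and the other things on the plate where they stand, and take your hand off at the end.

Things in the scene. Friction and masses are not known exactly. Their poses are not given: they have to be found in the camera images.
- plate: black granite surface plate, fixed, 305 mm (its x) by 457 mm (its y) by 50 mm thick; origin at the centre of its underside, on the bench (z = 0), so its top is 50 mm above the bench. A yellow line, 6 mm wide and flush, runs along its own x axis at its y = 0 over its whole x length
- line_mid (a point): point on the plate's top, on the yellow line, 45 mm from the plate's centre towards its -x edge; same axes as the plate; the middle of the shaft belongs about above it
- shaft: round ground steel shaft, 25 mm diameter, 180 mm long, 0.5 to 0.9 kg, lying within 2 degrees of the yellow line's direction, 70 to 100 mm to its left or right. Origin at its middle on its axis, 12.5 mm above the plate's top; x along it, away from the robot; y, z turn as it rolls. Pressed lightly on top it rolls without slipping, half as far as the fingertip moves; let go slowly, it stays put
- shaft_near (a point): centre of the shaft's end nearer the robot, 90 mm from its middle
- shaft_far (a point): centre of the shaft's end away from the robot, 90 mm from its middle
- gauge_stand: dial gauge on a stand, loose, 1.8 kg; origin under the centre of its grey 55 x 70 x 32 mm foot, which stands on the line near the plate's +x edge. A post rises to 180 mm above the plate; an arm 98 mm up holds the round gauge (56 mm diameter, axis along x, 70 to 140 mm above the plate) over the line, 85 mm from the foot's centre towards -x
- gauge_tip (a point): underside of the gauge's flat tip, 36 mm above the plate, above the yellow line and about 78 mm from line_mid towards +x; the 25 mm shaft passes under it with 11 mm to spare
- vee_block: steel vee block, loose, 60 x 44 x 35 mm, on the plate on the other side of the line from the shaft, its middle 70 to 100 mm from the line; origin at the centre of its underside. Leave it where it is
- oil_bottle: yellow oil bottle with a red cap, 44 mm diameter, 110 mm tall, standing at one +x corner of the plate; origin at the centre of its underside. Leave it where it is
- ring_gauge: steel ring, 60 mm outside, 25 mm hole, 20 mm high, lying at the other +x corner of the plate; origin at the centre of its underside. Leave it where it is

How it is judged:
By the outcome, as a careful person would: the job done as asked, in the order asked, and still so for the second after the job is handed in, with the robot touching nothing.
It also fails if it takes over 45 s, if anything falls off the work surface, if the arm or the gripper's body presses on something with over 40 N, if the wrist force passes 120 N, or if a joint passes its speed limit or range.

## Working session

There is one attempt and no reset: what is moved stays moved. The work goes in short steps, Python scripts to look and compute and a tool call to move; the robot and the scene stay as the last step left them, time stands still between calls to the robot, and variables do not carry over. Pictures are saved under pics/ and viewed, and the job is handed in when it is done.

Besides the shell and the picture viewer there is one more tool, called after "Call:" by a JSON object that holds its "method" and its "body", one argument or row to a line. drive_tool: Moves the arm, as the interface text tells. Its arguments: {"type":"object","properties":{"commands":{"type":"array"},"force":{"type":"number"}},"required":["commands"]}

```bash
mkdir -p pics; ls
python3 - <<'E'
from cell import env
import cv2
o=env.get_obs()
for k in o: print(k,o[k])
for n in ["side","top","wrist"]:
    c=env.read_camera(n); cv2.imwrite(f"pics/{n}0.png",c["img"]); print(n,c["mtx"].round(1).tolist(),c["pose"].round(3).tolist())
E
```

```text
pics
time_s 0.0
qpos [74.14702126 18.43999273 -4.0136313  83.17538422  1.29565055 78.53896505
 -3.2599733 ]
joint_velocities [-0.07943313 -0.02323914  0.05579608  0.04861864 -0.08432992  0.12076828
 -0.06792562]
effort [ 1.89170796e-04 -4.91285706e+01 -4.03959313e-01 -3.12524378e+01
 -6.40598964e-02  4.39020200e-02  2.11754282e-04]
tool_pos [ 0.186176   -0.62233479  0.29114631]
tool_rot [-1.79890927e+02  6.90895601e-03  1.66610991e+01]
force [-0.60512823  0.5886415   0.34894352]
wrist_torque [ 0.06444298  0.00508153 -0.02462116]
grip_width 0.08693441277542584
side [[414.9, 0.0, 272.1], [0.0, 414.9, 216.4], [0.0, 0.0, 1.0]] [[0.878, -0.24, 0.415, 0.249], [-0.479, -0.459, 0.748, -0.659], [0.01, -0.856, -0.518, 0.578], [0.0, 0.0, 0.0, 1.0]]
top [[488.3, 0.0, 276.6], [0.0, 488.3, 202.5], [0.0, 0.0, 1.0]] [[0.017, -0.995, 0.101, 0.531], [-1.0, -0.019, -0.017, 0.045], [0.019, -0.101, -0.995, 0.892], [0.0, 0.0, 0.0, 1.0]]
wrist [[319.0, 0.0, 275.8], [0.0, 319.0, 210.1], [0.0, 0.0, 1.0]] [[0.286, -0.921, -0.264, 0.259], [-0.958, -0.276, -0.078, -0.602], [-0.001, 0.275, -0.961, 0.383], [0.0, 0.0, 0.0, 1.0]]
```

View pics/top0.png

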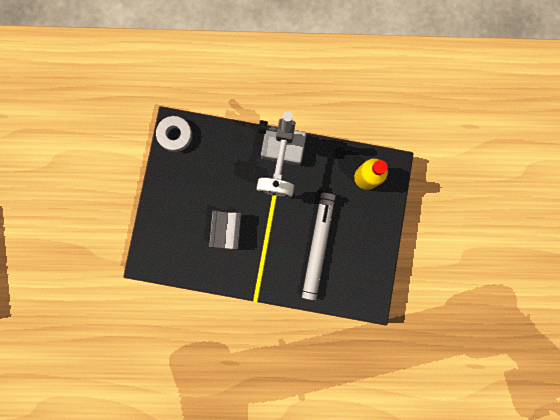

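View pics/side0.png

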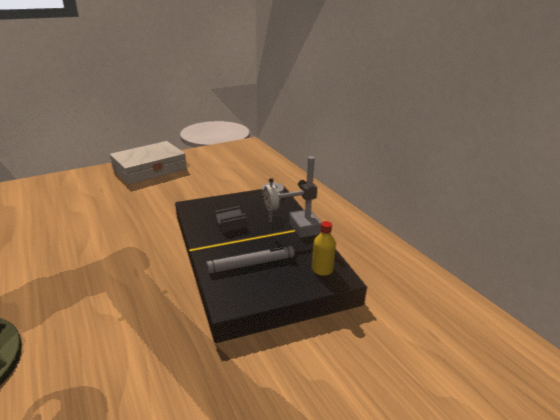

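The top view shows the shaft right of the line, from about (311,298) to (326,198). The line runs (257,300) to (274,195), the gauge face is at (275,187), the vee block at (225,230) and the bottle at (372,175). Next I measure.

```bash
cat > h.py <<'E'
import numpy as np, cv2
from cell import env
def ray(c,uv,z):
    uv=np.atleast_2d(np.array(uv,float)); K=c["mtx"];P=c["pose"]
    d=np.c_[(uv-K[[0,1],[2,2]])/K[0,0],np.ones(len(uv))]@P[:3,:3].T
    o=P[:3,3]; return o+d*((z-o[2])/d[:,2])[:,None]
def proj(c,p):
    p=np.atleast_2d(p);P=c["pose"];q=(p-P[:3,3])@P[:3,:3];return q[:,:2]/q[:,2:]*c["mtx"][0,0]+c["mtx"][[0,1],[2,2]]
def line(c):
    h=cv2.cvtColor(c["img"],cv2.COLOR_BGR2HSV)
    m=cv2.inRange(h,(22,150,120),(35,255,255))
    n,l,s,ce=cv2.connectedComponentsWithStats(m)
    return m,l,s,ce
E
python3 - <<'E'
from h import *
for n in ["top","side"]:
    c=env.read_camera(n)
    m,l,s,ce=line(c)
    for i in np.argsort(-s[1:,4])[:4]+1:
        ys,xs=np.where(l==i); pts=np.c_[xs,ys].astype(np.float32)
        w=ray(c,pts,0.05)[:,:2].astype(np.float32)
        f=cv2.fitLine(w,cv2.DIST_HUBER,0,.001,.001).ravel()
        print(n,s[i],"fit",f,"ang",np.degrees(np.arctan2(f[1],f[0])),"ext x",w[:,0].min(),w[:,0].max())
    g=cv2.cvtColor(c["img"],cv2.COLOR_BGR2HSV)
    if n=="top":
        cor=ray(c,[(159,106),(413,153),(387,324),(124,277)],.05);print(cor.round(4)); 
        print([np.linalg.norm(cor[i]-cor[(i+1)%4]).round(4) for i in range(4)], cor.mean(0))
    b=((g[...,1]<60)&(g[...,2]>75)).astype(np.uint8)
    cv2.imwrite(f"pics/m_{n}.png",b*255)
    nn,l,s,ce=cv2.connectedComponentsWithStats(b)
    for i in range(1,nn):
        if s[i,4]>60:
            r=cv2.minAreaRect(cv2.findContours((l==i).astype(np.uint8),0,2)[0][0]); print(s[i],r)
c=env.read_camera("top")
cv2.imwrite("pics/topz.png",cv2.resize(c["img"][90:330,110:420],None,fx=2.5,fy=2.5,interpolation=cv2.INTER_CUBIC))
c=env.read_camera("side")
cv2.imwrite("pics/sidez.png",cv2.resize(c["img"][150:340,160:370],None,fx=3,fy=3,interpolation=cv2.INTER_CUBIC))
E
```

```text
top [354 159  34  30 552] fit [ 0.04336542 -0.99905926  0.6659769  -0.12715805] ang -87.51456 ext x 0.64447397 0.69632906
top [253 195  24 108 503] fit [ 0.9869519  -0.16101533  0.5370765   0.05037484] ang -9.265834 ext x 0.44587398 0.62919354
top [371 187   1   1   1] fit [ 0.21378903 -0.97687984  0.64651036 -0.13342723] ang -77.6555 ext x 0.64651036 0.64651036
[[ 0.7828  0.2407  0.05  ]
 [ 0.7083 -0.2078  0.05  ]
 [ 0.4125 -0.1602  0.05  ]
 [ 0.4842  0.2875  0.05  ]]
[np.float64(0.4546), np.float64(0.2996), np.float64(0.4533), np.float64(0.3023)] [0.59697466 0.04006175 0.05      ]
[    0     0   560    39 17167] ((279.5, 19.0), (38.0, 559.0), 90.0)
[ 256  112   50   85 1950] ((281.29998779296875, 153.10000610351562), (41.05421447753906, 83.98672485351562), 10.30484676361084)
[156 116  36  35 831] ((173.5, 133.0), (34.0, 35.0), 90.0)
[ 302  193   33  107 1468] ((317.965576171875, 246.0862274169922), (14.67639446258545, 108.0517807006836), 10.491477012634277)
[ 209  211   32   38 1028] ((224.31967163085938, 229.4835968017578), (28.609296798706055, 36.75751495361328), 5.19442892074585)
side [189 230 106  21 212] fit [ 0.98706406 -0.16032639  0.56013525  0.04748938] ang -9.2258415 ext x 0.44636706 0.68877244
side [314 233  17  15 149] fit [ 0.4578312   0.88903916  0.7232807  -0.03460057] ang 62.75275 ext x 0.70052713 0.7426364
[  0   0  65  10 611] ((32.0, 4.5), (9.0, 64.0), 90.0)
[     0      0    560    348 109434] ((279.5, 173.5), (347.0, 559.0), 90.0)
[262 183  42  25 410] ((282.5, 195.0), (24.0, 41.0), 90.0)
[216 210  25  12 134] ((228.20001220703125, 214.10000610351562), (7.273237705230713, 23.71708106994629), 71.56504821777344)
[290 210  31  18 310] ((304.95947265625, 217.75677490234375), (16.933094024658203, 28.276626586914062), 80.53767395019531)
[206 248  82  21 609] ((246.66641235351562, 257.403564453125), (8.695796966552734, 81.65250396728516), 79.5625228881836)
```

View pics/topz.png

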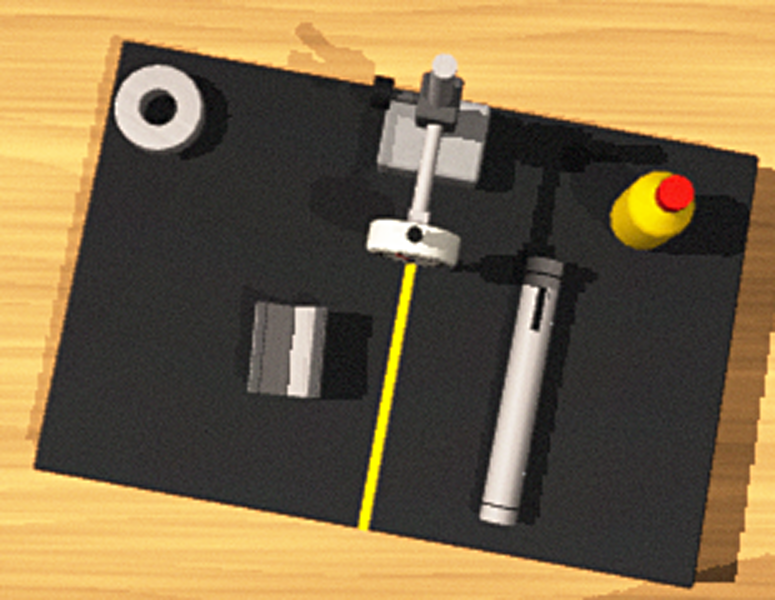

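View pics/sidez.png

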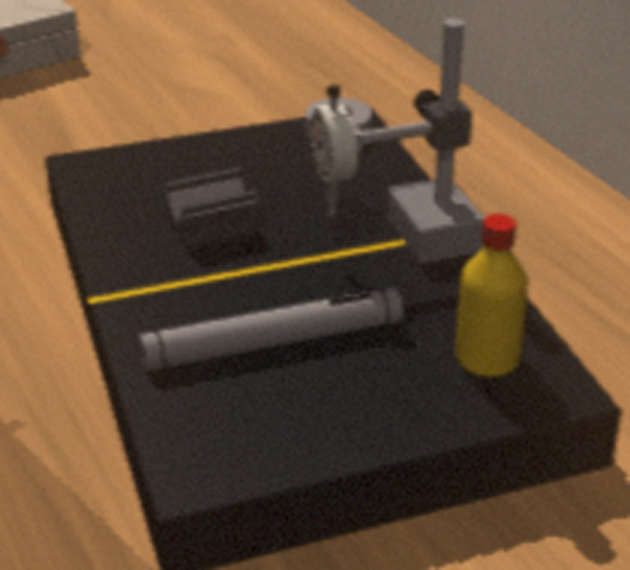

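```bash
cat >> h.py <<'E'
YAW=-9.25; U=np.array([np.cos(np.radians(YAW)),np.sin(np.radians(YAW))]); V=np.array([-U[1],U[0]])
def plate_origin(c):  # line_mid from line fit (top or side) and near end
    m,l,s,ce=line(c)
    best=None
    for i in range(1,len(s)):
        ys,xs=np.where(l==i); w=ray(c,np.c_[xs,ys],.05)[:,:2]
        if len(w)>60 and 0<w[:,1].mean()<.09 and (best is None or len(w)>len(best)): best=w
    a=best@U; b=best@V
    return U*(a.min()+.1525-.045)+V*np.median(b), a.min(), np.polyfit(a,b,1)[0]
def shaft(c,z=.0625,lo=75):
    g=cv2.cvtColor(c["img"],cv2.COLOR_BGR2HSV)
    b=((g[...,1]<70)&(g[...,2]>lo)).astype(np.uint8)
    return b
E
python3 - <<'E'
from h import *
c=env.read_camera("top")
o,a0,sl=plate_origin(c); print("line_mid top",o,"a0",a0,"ang",YAW+np.degrees(sl))
cs=env.read_camera("side"); o2,a,s2=plate_origin(cs); print("side",o2,a)
b=shaft(c); n,l,s,ce=cv2.connectedComponentsWithStats(b)
i=l[240,317] or l[246,318]; ys,xs=np.where(l==i)
w=ray(c,np.c_[xs,ys],.0625+.006)[:,:2]
A=(w-o)@U;B=(w-o)@V
print("shaft x ext",A.min(),A.max())
bins=np.arange(A.min()+.008,A.max()-.008,.012)
mid=[((B[(A>=t)&(A<t+.012)]).min()+(B[(A>=t)&(A<t+.012)]).max())/2 for t in bins]
wid=[np.ptp(B[(A>=t)&(A<t+.012)]).round(4) for t in bins]
print(np.round(mid,4),wid); print("angle",np.degrees(np.polyfit(bins,mid,1)[0]))
cor=ray(c,[(159,106),(413,153),(387,324),(124,277)],.05)[:,:2]-o;print("corners",(np.c_[cor@U,cor@V]).round(4))
for nm,uv,z in [("cap",(380,167),.16),("gauge front mid",(275,190),.15),("nearend px",(308.8,298.5),.0625),("far",(328,196),.0625)]:
    p=ray(c,uv,z)[0,:2]-o; print(nm,p@U,p@V)
# side: shaft ends
for nm,uv,z in [("near end side",(160+150/3,150+352/3),.0625),("far",(160+397/3,150+306/3),.0625),("tip",(160+332/3,150+214/3),.086)]:
    p=ray(cs,uv,z)[0,:2]-o; print(nm,p@U,p@V)
E
```

```text
line_mid top [0.55205992 0.04790382] a0 0.4296809553905397 ang -9.242811553961298
side [0.55254539 0.04871541] 0.4300296563388369
shaft x ext -0.08555319485804687 0.09582142714314502
[-0.087  -0.0871 -0.0873 -0.0876 -0.0877 -0.088  -0.088  -0.0883 -0.0884
 -0.0886 -0.0886 -0.0889 -0.0888 -0.0917] [np.float64(0.0244), np.float64(0.0242), np.float64(0.0242), np.float64(0.0245), np.float64(0.0243), np.float64(0.0243), np.float64(0.0246), np.float64(0.0241), np.float64(0.0244), np.float64(0.0244), np.float64(0.0242), np.float64(0.0242), np.float64(0.0243), np.float64(0.0195)]
angle -1.135987064142348
corners [[ 0.1968  0.2274]
 [ 0.1953 -0.2272]
 [-0.1043 -0.2278]
 [-0.1055  0.2255]]
cap 0.13651067987397025 -0.15183520622416966
gauge front mid 0.07421583715481461 -0.0006755450985249018
nearend px -0.08468159093166139 -0.08840201008087709
far 0.09156812153167983 -0.09119049484554072
near end side -0.07946692342222676 -0.08922023630451872
far 0.09537836221509907 -0.09339570049399902
tip 0.07970547840806 0.000912831139671975
```

View pics/wrist0.png

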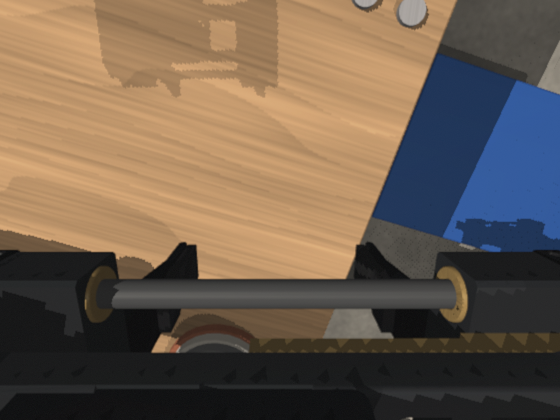

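Measured in plate axes from line_mid: the shaft's middle is at about (+5, -88) mm, yawed about -1° from the line. The line's yaw is -9.25°. I'll turn the tool to that yaw, shut the hand and go above the shaft.

Call:
{"method": "drive_tool", "body": {
  "commands": [
    [0,0,0,0,0,6.5,0],
    [0,0,0,0,0,6.5,0],
    [0,0,0,0,0,6.5,0],
    [0,0,0,0,0,6.4,0],
    [1,-2.5,0,0,0,0,0],
    [1,-2.5,0,0,0,0,0],
    [1,-2.5,0,0,0,0,0],
    [1,-2.5,0,0,0,0,0],
    [1,-2.5,0,0,0,0,0],
    [1,-2.5,0,0,0,0,0],
    [1,-2.5,0,0,0,0,0],
    [1,-2.5,0,0,0,0,0],
    [1,-2.5,0,0,0,0,0],
    [1,-2.5,0,0,0,0,0],
    [1,-2.5,0,0,0,0,0],
    [1,-2.5,0,0,0,0,0],
    [1,-2.5,0,0,0,0,0],
    [1,-2.5,0,0,0,0,0],
    [1,-2.5,0,0,0,0,0],
    [1,-2.5,0,0,0,0,0]
  ],
  "force": 10
}}

```text
time_s: 2.12
tool_pos: [0.409, -0.2524, 0.2925]
tool_rot: [180.0, -0.0, -9.2]
force: [0.6, -0.6, 0.6]
grip_width: 0.0008
```

Call:
{"method": "drive_tool", "body": {
  "commands": [
    [1.1,-2.5,0,0,0,0,0],
    [1.1,-2.5,0,0,0,0,0],
    [1.1,-2.5,0,0,0,0,0],
    [1.1,-2.5,0,0,0,0,0],
    [1.1,-2.5,1,0,0,0,0],
    [1.1,-2.5,2,0,0,0,0],
    [1.1,-2.5,2,0,0,0,0],
    [1.1,-2.5,2,0,0,0,0],
    [1,-2.3,2,0,0,0,0],
    [0,0,2,0,0,0,0],
    [0,0,1.2,0,0,0,0],
    [0,0,0,0,0,0,0]
  ]
}}

```text
time_s: 3.12
tool_pos: [0.5391, -0.0495, 0.1674]
tool_rot: [180.0, 0.3, -9.2]
force: [-0.4, -0.8, -0.6]
grip_width: 0.0
```

Run:
```python
from h import *
o=env.get_obs(); print(o["tool_pos"],o["tool_rot"],o["force"],o["qpos"].round(1))
for n,(r0,r1,c0,c1) in {"side":(100,300,160,400),"wrist":(0,420,0,560)}.items():
    c=env.read_camera(n); i=c["img"][r0:r1,c0:c1]
    cv2.imwrite(f"pics/{n}1.png",cv2.resize(i,None,fx=3,fy=3) if n=="side" else i)
```

```text
[ 0.53907763 -0.04954796  0.16739593] [179.97501431   0.31870006  -9.23263826] [-0.42887167 -0.7965056  -0.57658453] [  31.8   13.8  -32.8  106.     8.3   62.9 -103.4]
```

View pics/side1.png

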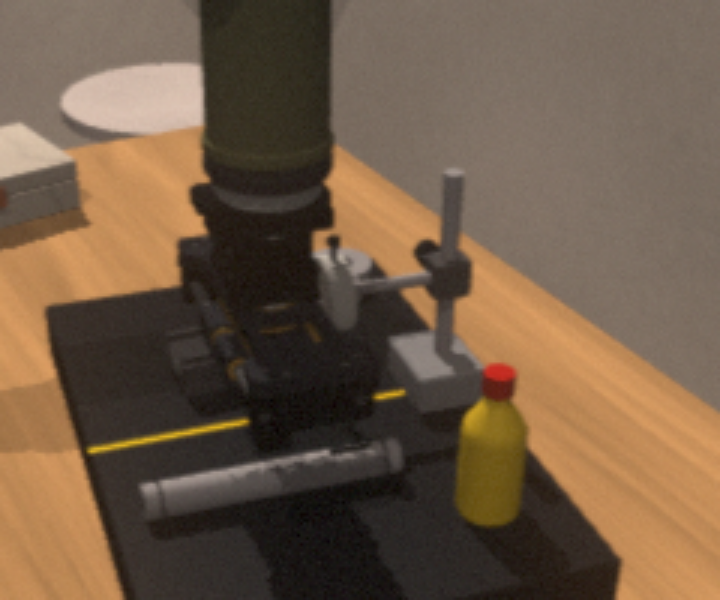

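View pics/wrist1.png

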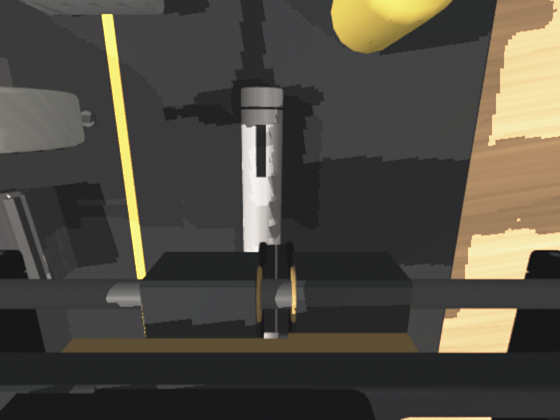

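The shaft lies in the wrist view at column ~262, from row 90 to 250, slightly towards the line from the closed tips at 258–296. The body is clear of the gauge, so I'll lower until it touches.

Call:
{"method": "drive_tool", "body": {
  "commands": [
    [0.2,0,1,0,-0.3,0,0],
    [0,0,0.6,0,0,0,0],
    [0,0,0.3,0,0,0,0],
    [0,0,0.1,0,0,0,0],
    [0,0,0,0,0,0,0]
  ]
}}

```text
time_s: 3.63
tool_pos: [0.5428, -0.0497, 0.1501]
tool_rot: [180.0, 0.3, -9.3]
force: [0.1, -0.3, -0.4]
grip_width: 0.0006
```

Call:
{"method": "drive_tool", "body": {
  "commands": [
    [0,0,0.1,0,0,0,0],
    [0,0,0,0,0,0,0]
  ]
}}

```text
time_s: 3.8
tool_pos: [0.543, -0.0496, 0.1494]
tool_rot: [180.0, 0.3, -9.2]
force: [1.7, -0.0, -1.2]
grip_width: 0.0005
```

Call:
{"method": "drive_tool", "body": {
  "commands": [
    [0,0,0.1,0,0,0,0],
    [0,0,0,0,0,0,0]
  ]
}}

```text
time_s: 3.97
tool_pos: [0.5429, -0.0496, 0.1483]
tool_rot: [180.0, 0.3, -9.2]
force: [0.6, 0.8, -0.2]
grip_width: 0.0005
```

Call:
{"method": "drive_tool", "body": {
  "commands": [
    [0,0,0.2,0,0,0,0],
    [0,0,0,0,0,0,0]
  ]
}}

```text
time_s: 4.13
tool_pos: [0.5428, -0.0495, 0.1459]
tool_rot: [180.0, 0.3, -9.2]
force: [0.0, -0.7, 0.8]
grip_width: 0.0004
```

Call:
{"method": "drive_tool", "body": {
  "commands": [
    [0,0,0.1,0,0,0,0],
    [0,0,0,0,0,0,0]
  ]
}}

```text
time_s: 4.3
tool_pos: [0.5429, -0.0495, 0.1451]
tool_rot: [180.0, 0.3, -9.2]
force: [0.5, 0.3, -0.4]
grip_width: 0.0004
```

Call:
{"method": "drive_tool", "body": {
  "commands": [
    [0,0,0.05,0,0,0,0],
    [0,0,0,0,0,0,0]
  ]
}}

```text
time_s: 4.47
tool_pos: [0.543, -0.0495, 0.1448]
tool_rot: [180.0, 0.3, -9.2]
force: [0.4, -0.2, 0.8]
grip_width: 0.0004
```

Call:
{"method": "drive_tool", "body": {
  "commands": [
    [0,0,-0.1,0,0,0,0],
    [0,-0.3,0,0,0,0,0],
    [0,0,0.1,0,0,0,0],
    [0,0,0,0,0,0,0]
  ]
}}

```text
time_s: 4.8
tool_pos: [0.5436, -0.0461, 0.1451]
tool_rot: [-180.0, 0.3, -9.2]
force: [-0.4, 0.6, 1.7]
grip_width: 0.0007
```

Call:
{"method": "drive_tool", "body": {
  "commands": [
    [0,0,0.05,0,0,0,0],
    [0,0,0,0,0,0,0]
  ]
}}

```text
time_s: 4.97
tool_pos: [0.5436, -0.0464, 0.145]
tool_rot: [180.0, 0.3, -9.2]
force: [-1.6, 0.8, 6.0]
grip_width: 0.0004
```

Call:
{"method": "drive_tool", "body": {
  "commands": [
    [0,0,0.05,0,0,0,0],
    [0,0,0,0,0,0,0]
  ]
}}

```text
time_s: 5.13
tool_pos: [0.5437, -0.0464, 0.1449]
tool_rot: [180.0, 0.3, -9.2]
force: [-2.6, -0.0, 8.3]
grip_width: 0.0002
```

Contact at TCP z = 0.145 as expected, with about 8 N. First a short test stroke.

Call:
{"method": "drive_tool", "body": {
  "commands": [
    [0,-0.1,0,0,0,0,0],
    [0,-0.2,0,0,0,0,0],
    [0,-0.3,0,0,0,0,0],
    [0,-0.3,0,0,0,0,0],
    [0,-0.3,0,0,0,0,0]
  ]
}}

```text
time_s: 5.55
tool_pos: [0.5456, -0.0347, 0.145]
tool_rot: [180.0, 0.3, -9.2]
force: [-2.7, 0.0, 8.1]
grip_width: 0.0004
```

Call:
{"method": "drive_tool", "body": {
  "commands": [
    [0,-0.3,0,0,0,0,0],
    [0,-0.3,0,0,0,0,0],
    [0,-0.2,0,0,0,0,0],
    [0,-0.1,0,0,0,0,0],
    [0,0,0,0,0,0,0]
  ]
}}

```text
time_s: 5.97
tool_pos: [0.5473, -0.0253, 0.1448]
tool_rot: [-180.0, 0.2, -9.2]
force: [-0.9, 1.3, 7.0]
grip_width: 0.0006
```

```bash
cat >> h.py <<'E'
O=np.array([.5523,.0483])
def ab(p): p=np.array(p)[:2]-O; return (p@U*1000).round(1),(p@V*1000).round(1)
E
python3 - <<'E'
from h import *
print(ab(env.get_obs()["tool_pos"]))
c=env.read_camera("top"); cv2.imwrite("pics/top2.png",cv2.resize(c["img"][90:330,110:420],None,fx=2.5,fy=2.5))
c=env.read_camera("wrist"); cv2.imwrite("pics/wrist2.png",c["img"])
E
```

```text
(np.float64(6.9), np.float64(-73.4))
```

View pics/top2.png

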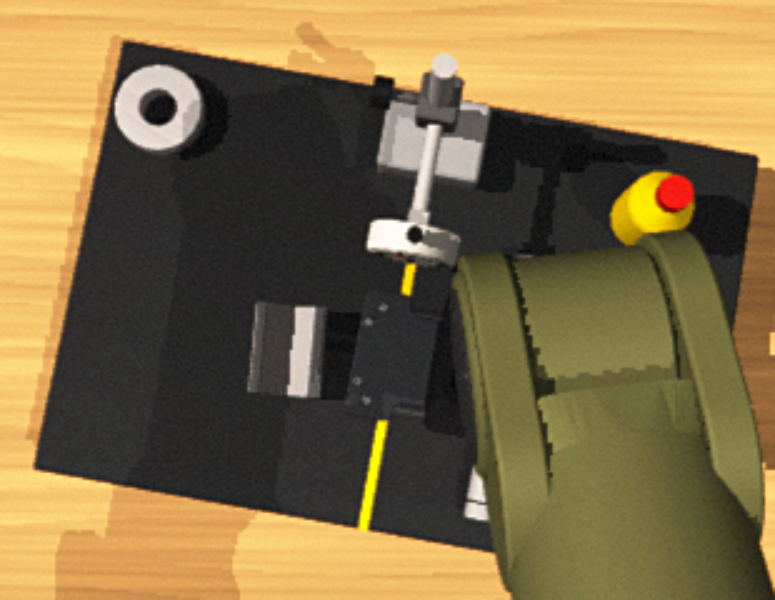

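View pics/wrist2.png

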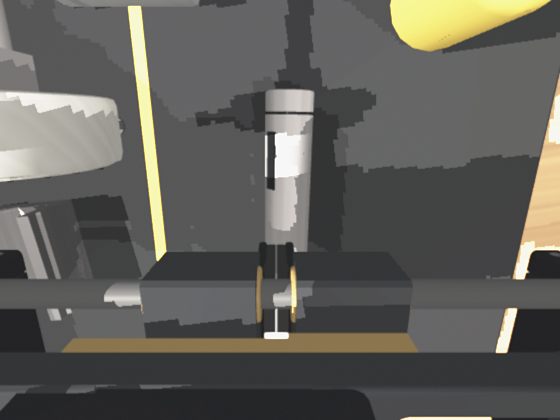

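The wrist view now shows the shaft at columns 265–314 with its keyway turned to the left, so it is rolling. Next I'll measure from the wrist view, relative to the line.

```bash
cat >> h.py <<'E'
def wristmeas(save=None):
    c=env.read_camera("wrist"); 
    if save: cv2.imwrite(save,c["img"])
    g=cv2.cvtColor(c["img"],cv2.COLOR_BGR2HSV)
    t=ab(env.get_obs()["tool_pos"])
    m,l,s,ce=line(c); res={"tool":t}
    for i in np.argsort(-s[1:,4])[:2]+1:
        ys,xs=np.where(l==i); w=ray(c,np.c_[xs,ys],.05)[:,:2]-O
        A,B=w@U,w@V
        if abs(np.median(B))<.02: res["line"]=(np.median(B)*1000,np.degrees(np.polyfit(A,B,1)[0]))
    b=((g[...,1]<45)&(g[...,2]>95)).astype(np.uint8); b[248:]=0
    b=cv2.morphologyEx(b,cv2.MORPH_CLOSE,np.ones((1,15),np.uint8))
    n,l,s,ce=cv2.connectedComponentsWithStats(b)
    for i in range(1,n):
        if s[i,4]<1500: continue
        ys,xs=np.where(l==i); pts=[]
        for r in range(ys.min()+8,ys.max()-3):
            q=xs[ys==r]
            if len(q)>5:
                e=ray(c,[(q.min()-.5,r),(q.max()+.5,r)],.0625+.004)[:,:2]-O
                pts.append((*(e@U),*(e@V)))
        p=np.array(pts); A=p[:,:2].mean(1);B=p[:,2:].mean(1); W=abs(p[:,2]-p[:,3])
        f=np.polyfit(A,B,1); far=ray(c,[(xs[ys<ys.min()+3].mean(),ys.min())],.0625)[0,:2]-O
        res[f"blob{i}"]=dict(px=s[i].tolist(),w=np.median(W)*1000,a=(A.min()*1000,A.max()*1000),b_at0=f[1]*1000,b_at5=(f[1]+.005*f[0])*1000,ang=np.degrees(f[0]),far=far@U*1000)
    for k,v in res.items(): print(k,v)
E
python3 -c "
from h import *; wristmeas()"
```

```text
tool (np.float64(6.9), np.float64(-73.5))
line (np.float64(-3.679684655910638), np.float64(-58.445912939455155))
blob1 {'px': [0, 0, 124, 183, 11645], 'w': np.float64(32.987491390132604), 'a': (np.float64(51.782578551170744), np.float64(130.40518941083687)), 'b_at0': np.float64(26.182904467366026), 'b_at5': np.float64(27.27285062458378), 'ang': np.float64(12.48986294101595), 'far': np.float64(136.99485244601786)}
blob3 {'px': [52, 0, 263, 122, 19461], 'w': np.float64(84.17624180678884), 'a': (np.float64(83.40552544236243), np.float64(132.51308106427862)), 'b_at0': np.float64(-97.48446471519205), 'b_at5': np.float64(-94.71276399499213), 'ang': np.float64(31.761350668165093), 'far': np.float64(137.02973683445015)}
blob4 {'px': [310, 0, 250, 172, 27808], 'w': np.float64(102.33028702854618), 'a': (np.float64(57.764862662743404), np.float64(132.5480666308576)), 'b_at0': np.float64(-213.8873546113821), 'b_at5': np.float64(-210.68648617385207), 'ang': np.float64(36.67925044942108), 'far': np.float64(137.06859966853423)}
blob12 {'px': [250, 114, 64, 134, 6218], 'w': np.float64(24.58118800420454), 'a': (np.float64(14.136055936414843), np.float64(80.95049594486845)), 'b_at0': np.float64(-80.21761736176828), 'b_at5': np.float64(-80.23524550307042), 'ang': np.float64(-0.20200361945456285), 'far': np.float64(84.93313766888042)}
blob33 {'px': [0, 206, 52, 42, 1818], 'w': np.float64(25.967106301663083), 'a': (np.float64(14.136163818722448), np.float64(31.483633041643714)), 'b_at0': np.float64(69.90137457302633), 'b_at5': np.float64(69.53672308332979), 'ang': np.float64(-4.178598270553936), 'far': np.float64(35.004539344947325)}
```

Call:
{"method": "drive_tool", "body": {
  "commands": [
    [0,0,-0.1,0,0,0,0],
    [0,0,-0.1,0,0,0,0],
    [0,0.3,-0.3,0,0,0,0],
    [0,0.6,0,0,0,0,0],
    [0,0.3,0.2,0,0,0,0],
    [0,0,0.2,0,0,0,0],
    [0,0,0.1,0,0,0,0],
    [0,0,0,0,0,0,0]
  ]
}}

```text
time_s: 6.78
tool_pos: [0.5449, -0.0384, 0.1444]
tool_rot: [179.9, 0.3, -9.3]
force: [-2.0, -0.0, 6.6]
grip_width: 0.0006
```

Call:
{"method": "drive_tool", "body": {
  "commands": [
    [0,-0.1,0,0,0,0,0],
    [0,-0.2,0,0,0,0,0],
    [0,-0.4,0,0,0,0,0],
    [0,-0.4,0,0,0,0,0],
    [0,-0.4,0,0,0,0,0],
    [0,-0.4,0,0,0,0,0],
    [0,-0.4,0,0,0,0,0],
    [0,-0.3,0,0,0,0,0],
    [0,-0.15,0,0,0,0,0],
    [0,-0.05,0,0,0,0,0],
    [0,0,0,0,0,0,0]
  ]
}}

```text
time_s: 7.7
tool_pos: [0.55, -0.0094, 0.1447]
tool_rot: [-180.0, 0.2, -9.2]
force: [0.2, 1.3, 6.1]
grip_width: 0.0007
```

Run:
```python
from h import *; wristmeas("pics/wrist3.png")
```

```text
tool (np.float64(7.0), np.float64(-57.3))
line (np.float64(-4.926005376503337), np.float64(-4.516063211710019))
blob1 {'px': [0, 0, 175, 186, 20572], 'w': np.float64(56.11427364304411), 'a': (np.float64(50.16218349568297), np.float64(132.47717809498988)), 'b_at0': np.float64(36.72436104738922), 'b_at5': np.float64(37.32821514597735), 'ang': np.float64(6.919658258155293), 'far': np.float64(136.9945690273779)}
blob4 {'px': [266, 114, 48, 134, 5713], 'w': np.float64(23.324293846210008), 'a': (np.float64(14.206470439604987), np.float64(80.9779819799821)), 'b_at0': np.float64(-65.35468662603034), 'b_at5': np.float64(-65.38148862582358), 'ang': np.float64(-0.3071282941325639), 'far': np.float64(84.9586346989568)}
blob5 {'px': [0, 207, 81, 41, 2800], 'w': np.float64(42.92014776589706), 'a': (np.float64(14.168643710758829), np.float64(30.928365471647865)), 'b_at0': np.float64(78.23673812508568), 'b_at5': np.float64(77.71392836765095), 'ang': np.float64(-5.990958517853558), 'far': np.float64(34.444229799973535)}
```

View pics/wrist3.png

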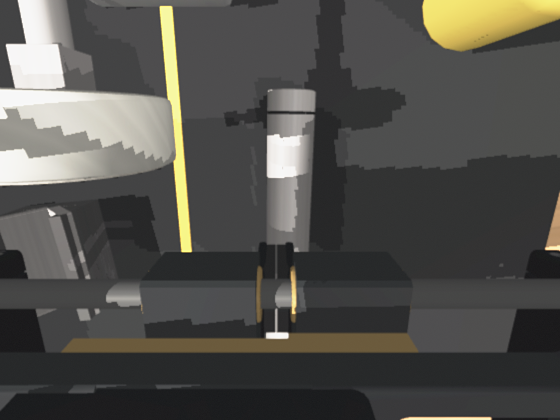

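The shaft is at about b = -65 mm after the second stroke, half the finger travel. I'll continue, adding a slight twist to take out its 1° yaw.

Call:
{"method": "drive_tool", "body": {
  "commands": [
    [0,0,-0.1,0,0,0,0],
    [0,0,-0.1,0,0,0,0],
    [0,0.4,-0.3,0,0,0.5,0],
    [0,0.6,0,0,0,0.5,0],
    [0,0.4,0.2,0,0,0,0],
    [0,0,0.2,0,0,0,0],
    [0,0,0.1,0,0,0,0],
    [0,0,0,0,0,0,0]
  ]
}}

```text
time_s: 8.42
tool_pos: [0.5471, -0.0245, 0.1445]
tool_rot: [179.9, 0.3, -10.3]
force: [-2.4, -0.2, 8.0]
grip_width: 0.0008
```

Call:
{"method": "drive_tool", "body": {
  "commands": [
    [0,-0.1,0,0,0,-0.1,0],
    [0,-0.2,0,0,0,-0.1,0],
    [0,-0.4,0,0,0,-0.2,0],
    [0,-0.4,0,0,0,-0.2,0],
    [0,-0.4,0,0,0,-0.2,0],
    [0,-0.4,0,0,0,-0.2,0],
    [0,-0.4,0,0,0,-0.2,0],
    [0,-0.3,0,0,0,-0.2,0],
    [0,-0.15,0,0,0,-0.1,0],
    [0,-0.05,0,0,0,0,0],
    [0,0,0,0,0,0,0]
  ]
}}

```text
time_s: 9.33
tool_pos: [0.5522, 0.0046, 0.1449]
tool_rot: [-180.0, 0.2, -8.7]
force: [-2.4, 0.7, 8.5]
grip_width: 0.0008
```

Call:
{"method": "drive_tool", "body": {
  "commands": [
    [0,0,-0.1,0,0,0,0],
    [0,0,-0.1,0,0,0,0],
    [0,0.4,-0.3,0,0,0.5,0],
    [0,0.6,0,0,0,0.5,0],
    [0,0.4,0.2,0,0,0,0],
    [0,0,0.2,0,0,0,0],
    [0,0,0.1,0,0,0,0],
    [0,0,0,0,0,0,0]
  ]
}}

```text
time_s: 10.0
tool_pos: [0.5494, -0.0108, 0.1443]
tool_rot: [179.9, 0.3, -9.8]
force: [-2.4, -0.6, 5.9]
grip_width: 0.0003
```

Run:
```python
from h import *; wristmeas("pics/wrist4.png")
```

```text
tool (np.float64(6.6), np.float64(-58.6))
line (np.float64(-4.970261499038854), np.float64(-5.222271649992886))
blob1 {'px': [0, 0, 178, 188, 20095], 'w': np.float64(50.48748256971322), 'a': (np.float64(50.108528355549076), np.float64(132.9695606327971)), 'b_at0': np.float64(34.584893191900164), 'b_at5': np.float64(35.32015818192507), 'ang': np.float64(8.425516150431232), 'far': np.float64(137.48554272587666)}
blob15 {'px': [232, 112, 47, 136, 6005], 'w': np.float64(24.371834214943632), 'a': (np.float64(14.087326349625364), np.float64(81.63384154678575)), 'b_at0': np.float64(-48.95013950368764), 'b_at5': np.float64(-49.034057549622766), 'ang': np.float64(-0.9616299714135776), 'far': np.float64(85.60315945671917)}
blob16 {'px': [0, 208, 77, 40, 2541], 'w': np.float64(40.46002816707783), 'a': (np.float64(15.394194248865643), np.float64(31.46609645575125)), 'b_at0': np.float64(77.47719649134416), 'b_at5': np.float64(76.901777840453), 'ang': np.float64(-6.593812029835149), 'far': np.float64(34.90595571315471)}
```

View pics/wrist4.png

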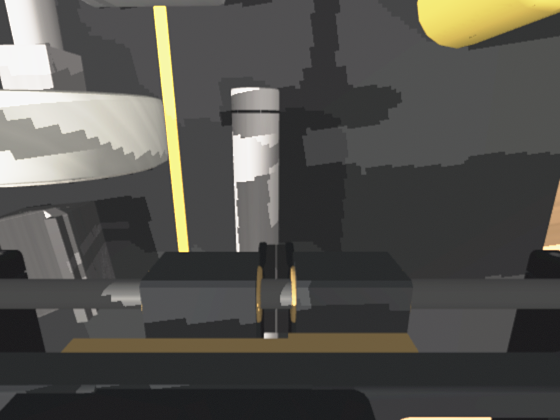

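Call:
{"method": "drive_tool", "body": {
  "commands": [
    [0,-0.1,0,0,0,-0.1,0],
    [0,-0.2,0,0,0,-0.1,0],
    [0,-0.4,0,0,0,-0.1,0],
    [0,-0.4,0,0,0,-0.1,0],
    [0,-0.4,0,0,0,-0.1,0],
    [0,-0.4,0,0,0,-0.1,0],
    [0,-0.4,0,0,0,-0.1,0],
    [0,-0.3,0,0,0,-0.1,0],
    [0,-0.15,0,0,0,0,0],
    [0,-0.05,0,0,0,0,0],
    [0,0,0,0,0,0,0]
  ]
}}

```text
time_s: 10.97
tool_pos: [0.5546, 0.0184, 0.145]
tool_rot: [-180.0, 0.2, -8.9]
force: [-1.2, 0.6, 8.5]
grip_width: 0.0006
```

Call:
{"method": "drive_tool", "body": {
  "commands": [
    [0,0,-0.1,0,0,0,0],
    [0,0,-0.1,0,0,0,0],
    [0,0.4,-0.3,0,0,0.5,0],
    [0,0.6,0,0,0,0.5,0],
    [0,0.4,0.2,0,0,0,0],
    [0,0,0.2,0,0,0,0],
    [0,0,0.1,0,0,0,0],
    [0,0,0,0,0,0,0]
  ]
}}

```text
time_s: 11.63
tool_pos: [0.5515, 0.0032, 0.1439]
tool_rot: [180.0, 0.3, -10.0]
force: [-2.0, -1.3, 3.5]
grip_width: 0.0004
```

Call:
{"method": "drive_tool", "body": {
  "commands": [
    [0,-0.1,0,0,0,-0.1,0],
    [0,-0.2,0,0,0,-0.1,0],
    [0,-0.4,0,0,0,-0.1,0],
    [0,-0.4,0,0,0,-0.1,0],
    [0,-0.4,0,0,0,-0.1,0],
    [0,-0.4,0,0,0,-0.1,0],
    [0,-0.4,0,0,0,-0.1,0],
    [0,-0.3,0,0,0,-0.1,0],
    [0,-0.15,0,0,0,-0.1,0],
    [0,-0.05,0,0,0,-0.1,0],
    [0,0,0,0,0,0,0]
  ]
}}

```text
time_s: 12.55
tool_pos: [0.5568, 0.0326, 0.145]
tool_rot: [-179.9, 0.2, -8.9]
force: [-2.3, 1.1, 8.2]
grip_width: 0.0008
```

Run:
```python
from h import *; wristmeas("pics/wrist5.png")
c=env.read_camera("top"); cv2.imwrite("pics/top5.png",cv2.resize(c["img"][90:330,110:420],None,fx=2.5,fy=2.5))
```

```text
tool (np.float64(7.0), np.float64(-14.8))
line (np.float64(-4.59451826446732), np.float64(-0.5805215810851115))
blob1 {'px': [105, 0, 226, 231, 21236], 'w': np.float64(26.084138840064934), 'a': (np.float64(24.477359835029883), np.float64(132.49651380037915)), 'b_at0': np.float64(-14.323872433562038), 'b_at5': np.float64(-13.007237948016705), 'ang': np.float64(15.087519836625201), 'far': np.float64(137.01073880030717)}
```

View pics/wrist5.png

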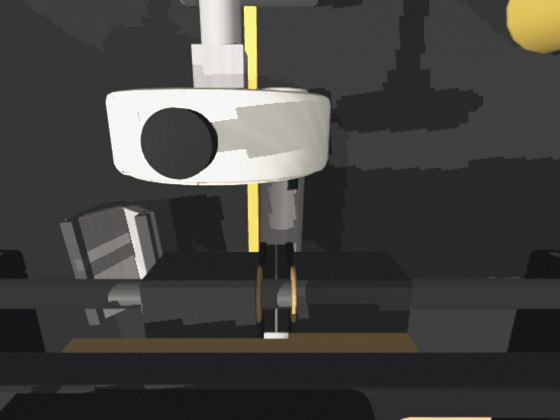

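View pics/top5.png

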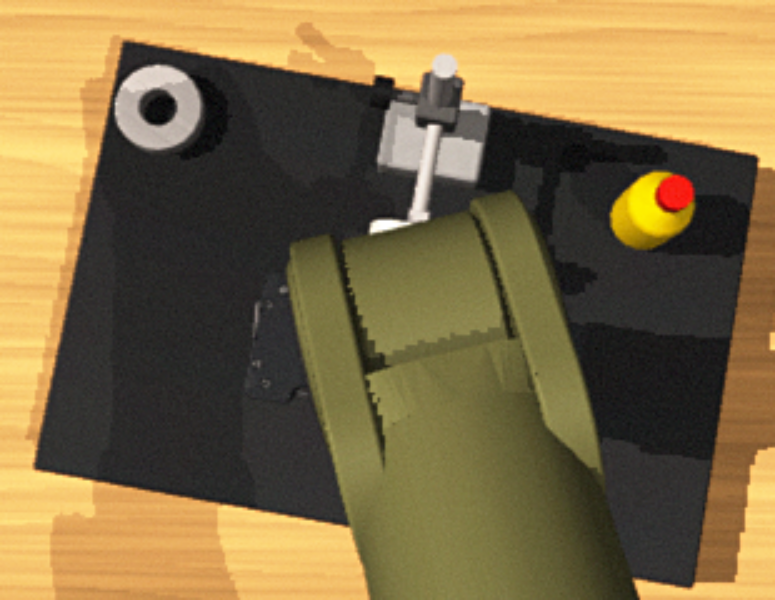

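Shaft is now close to the line, in the wrist view at columns 262–300 against the line at 253. Estimates differ by a few mm, so I'll back off for a clear top view.

Call:
{"method": "drive_tool", "body": {
  "commands": [
    [0,0,-0.1,0,0,0,0],
    [0,0,-0.1,0,0,0.3,0],
    [0,0,-1,0,0,0,0],
    [0,1,-2,0,0,0,0],
    [0,2,-2,0,0,0,0],
    [0,3,0,0,0,0,0],
    [0,3,0,0,0,0,0],
    [0,3,0,0,0,0,0],
    [0,3,0,0,0,0,0],
    [0,3,0,0,0,0,0],
    [0,2,0,0,0,0,0],
    [0,0,0,0,0,0,0]
  ]
}}

```text
time_s: 13.65
tool_pos: [0.5229, -0.1723, 0.1959]
tool_rot: [179.8, 0.3, -9.7]
force: [-0.0, -0.5, -0.1]
grip_width: 0.0007
```

Run:
```python
from h import *
print(env.get_obs()["tool_pos"],ab(env.get_obs()["tool_pos"]))
c=env.read_camera("top"); cv2.imwrite("pics/top6.png",cv2.resize(c["img"][90:330,110:420],None,fx=2.5,fy=2.5))
c=env.read_camera("side"); cv2.imwrite("pics/side6.png",cv2.resize(c["img"][150:340,160:370],None,fx=3,fy=3,interpolation=cv2.INTER_CUBIC))
```

```text
[ 0.52288503 -0.17225271  0.19585626] (np.float64(6.4), np.float64(-222.4))
```

View pics/top6.png

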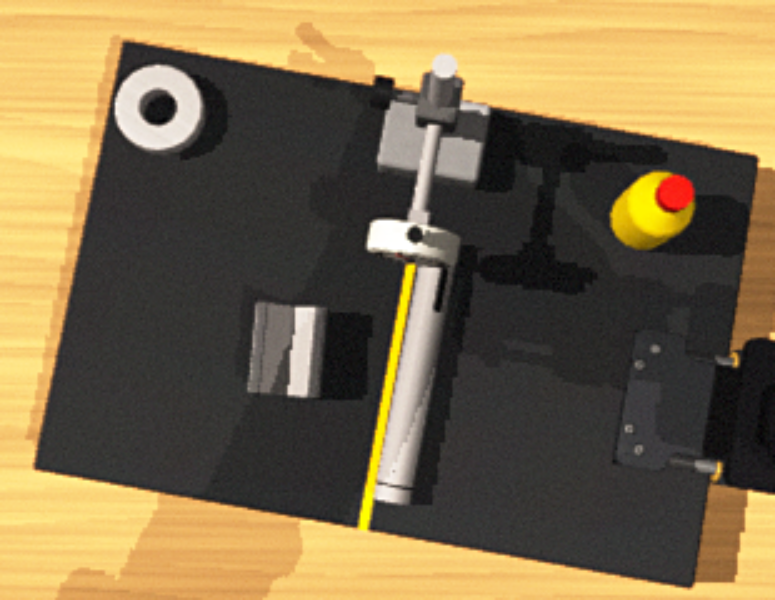

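View pics/side6.png

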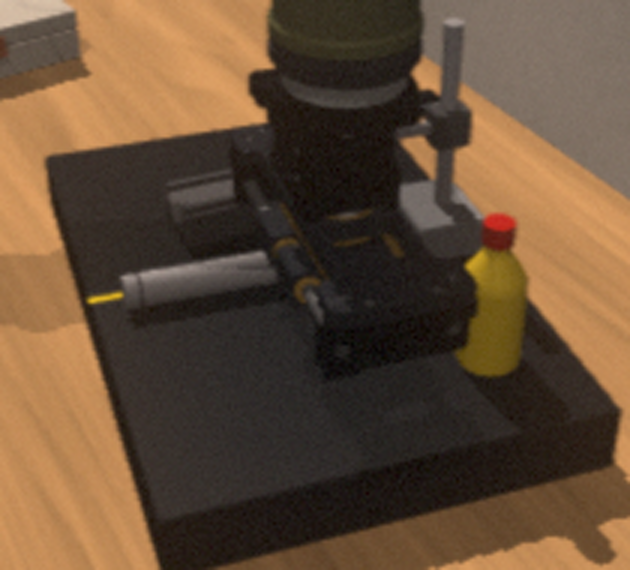

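```bash
cat >> h.py <<'E'
def topmeas(win=(190,300),z=.0645,c=None):
    c=c or env.read_camera("top"); g=cv2.cvtColor(c["img"],cv2.COLOR_BGR2HSV)
    m,l,s,ce=line(c)
    b=((g[...,1]<60)&(g[...,2]>70)).astype(np.uint8)
    rows=range(204,285)
    P=[];L=[]
    for r in rows:
        xs=np.where(b[r])[0]; xs=xs[(xs>252)&(xs<340)]
        if len(xs)>6:
            e=ray(c,[(xs.min()-.5,r),(xs.max()+.5,r)],z)[:,:2]-O; P.append((*(e@U),*(e@V)))
        ys=np.where(m[r])[0]; ys=ys[(ys>240)&(ys<300)]
        if len(ys)>1:
            e=ray(c,[(ys.mean(),r)],.05)[0,:2]-O; L.append((e@U,e@V))
    P=np.array(P)*1000
    A=P[:,:2].mean(1);B=P[:,2:].mean(1);W=abs(P[:,2]-P[:,3])
    ok=abs(W-np.median(W))<1.5; f=np.polyfit(A[ok],B[ok],1)
    print("shaft w",np.median(W),"n",ok.sum(),"b0",f[1],"b5",f[1]+5*f[0],"ang",np.degrees(f[0]),"res",np.std(B[ok]-np.polyval(f,A[ok])))
    if len(L)>5:
        L=np.array(L)*1000; fl=np.polyfit(L[:,0],L[:,1],1); print("line b0",fl[1],"ang",np.degrees(fl[0]),len(L))
    return c
E
python3 - <<'E'
from h import *
c=topmeas()
im=cv2.imread("pics/top0.png"); print("orig:"); c0=dict(c); c0["img"]=im; topmeas(c=c0)
b=((cv2.cvtColor(c["img"],cv2.COLOR_BGR2HSV)[...,1]<60)&(c["img"].max(2)>70)).astype(np.uint8)
# near end row
ys,xs=np.where(b[270:305,250:290]); print("near end bottom",ys.max()+270, xs[ys>ys.max()-3].mean()+250)
p=ray(c,[(xs[ys>ys.max()-3].mean()+250,ys.max()+270.5)],.0625); print(ab(p[0]))
E
```

```text
shaft w 24.731248483334873 n 59 b0 -16.538445609753143 b5 -16.56564470387316 ang -0.311678659931206 res 0.4253351847628718
line b0 -0.07196438209843609 ang -0.041958534225379256 81
orig:
shaft w 24.967887464434014 n 75 b0 -88.81823281471867 b5 -88.88613272911242 ang -0.778075704812277 res 0.42308049050480595
line b0 -0.4375329822503787 ang 0.026643030935962937 81
near end bottom 294 259.0
(np.float64(-93.0), np.float64(-5.5))
```

Clear top view: the shaft is at b = -16.5 mm and yaw -0.3°, with width 24.7 mm as it should be. I'll go back for the last strokes.

Call:
{"method": "drive_tool", "body": {
  "commands": [
    [0,-2,0,0,0,0,0],
    [0,-3,0,0,0,0,0],
    [0,-3,0,0,0,0,0],
    [0,-3,0,0,0,0,0],
    [0,-3,0,0,0,0,0],
    [0,-3,0,0,0,0,0],
    [0,-1.8,1,0,0,0,0],
    [0,-1,2,0,0,0,0],
    [0,0,1.5,0,0,0,0],
    [0,0,0.3,0,0,0,0],
    [0,0,0.1,0,0,0,0],
    [0,0,0,0,0,0,0]
  ]
}}

```text
time_s: 14.8
tool_pos: [0.556, 0.0298, 0.1471]
tool_rot: [-180.0, 0.3, -9.2]
force: [-0.0, 0.2, 0.2]
grip_width: 0.0002
```

Call:
{"method": "drive_tool", "body": {
  "commands": [
    [0,0.6,0,0,0,0,0],
    [0,0,0.2,0,0,0,0],
    [0,0,0.1,0,0,0,0],
    [0,0,0,0,0,0,0]
  ]
}}

```text
time_s: 15.13
tool_pos: [0.5556, 0.0228, 0.1447]
tool_rot: [180.0, 0.2, -9.3]
force: [-0.6, -1.4, 2.9]
grip_width: 0.0009
```

Call:
{"method": "drive_tool", "body": {
  "commands": [
    [0,0,0.05,0,0,0,0],
    [0,0,0,0,0,0,0]
  ]
}}

```text
time_s: 15.3
tool_pos: [0.5557, 0.0233, 0.1445]
tool_rot: [180.0, 0.2, -9.3]
force: [-0.7, -0.2, 6.4]
grip_width: 0.0009
```

Call:
{"method": "drive_tool", "body": {
  "commands": [
    [0,-0.1,0,0,0,-0.1,0],
    [0,-0.2,0,0,0,-0.1,0],
    [0,-0.3,0,0,0,-0.1,0],
    [0,-0.4,0,0,0,-0.1,0],
    [0,-0.4,0,0,0,-0.1,0],
    [0,-0.4,0,0,0,-0.1,0],
    [0,-0.4,0,0,0,0,0],
    [0,-0.3,0,0,0,0,0],
    [0,-0.2,0,0,0,0,0],
    [0,-0.1,0,0,0,0,0],
    [0,0,0,0,0,0,0],
    [0,0,0,0,0,0,0]
  ]
}}

```text
time_s: 16.3
tool_pos: [0.5606, 0.0519, 0.1447]
tool_rot: [-179.9, 0.1, -8.6]
force: [1.0, 1.3, 6.7]
grip_width: 0.0005
```

Call:
{"method": "drive_tool", "body": {
  "commands": [
    [0,0,-0.1,0,0,0,0],
    [0,0,-0.1,0,0,0.3,0],
    [0,0,-1,0,0,0.3,0],
    [0,1,-2,0,0,0,0],
    [0,2,-2,0,0,0,0],
    [0,3,0,0,0,0,0],
    [0,3,0,0,0,0,0],
    [0,3,0,0,0,0,0],
    [0,3,0,0,0,0,0],
    [0,3,0,0,0,0,0],
    [0,2,0,0,0,0,0],
    [0,0,0,0,0,0,0],
    [0,0,0,0,0,0,0]
  ]
}}

```text
time_s: 17.38
tool_pos: [0.5268, -0.1477, 0.1954]
tool_rot: [-180.0, 0.3, -9.4]
force: [0.4, 0.4, -0.5]
grip_width: 0.0004
```

Run:
```python
from h import *
print(ab(env.get_obs()["tool_pos"]))
c=topmeas()
cv2.imwrite("pics/top7.png",cv2.resize(c["img"][90:330,110:420],None,fx=2.5,fy=2.5,interpolation=cv2.INTER_CUBIC))
```

```text
(np.float64(6.4), np.float64(-197.5))
shaft w 24.865482851976445 n 44 b0 -0.8616589213526593 b5 -0.8708949132189778 ang -0.105836670711441 res 0.3891471823472821
```

View pics/top7.png

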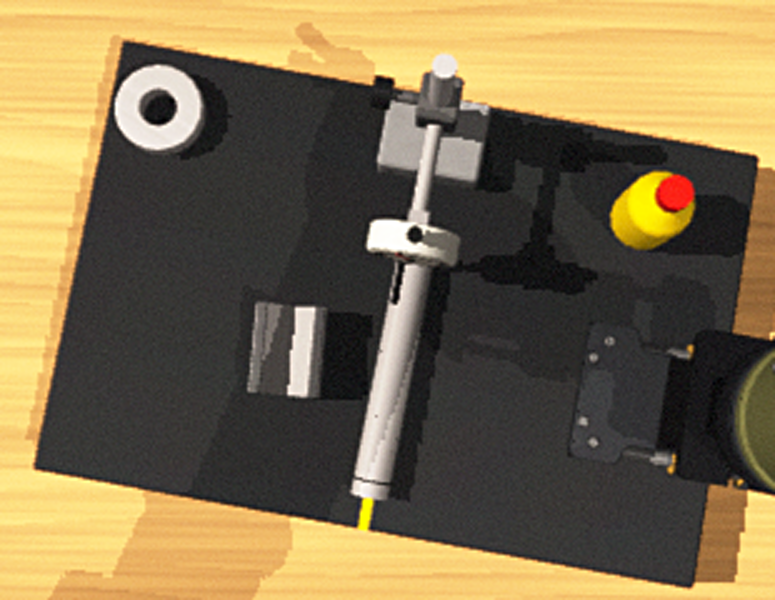

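Run:
```python
from h import *
c=topmeas()
print("near end",ab(ray(c,[(257.6,289)],.06)[0]))
a=cv2.imread("pics/top0.png"); d=cv2.absdiff(a,c["img"]).max(2)
for n,(x0,x1,y0,y1) in dict(ring=(155,192,115,152),gauge=(255,308,110,195),bottle=(355,390,157,192),vee=(208,241,210,250)).items(): 
    # shift between pictures
    s,r=cv2.phaseCorrelate(np.float64(cv2.cvtColor(a,6)[y0:y1,x0:x1]),np.float64(cv2.cvtColor(c["img"],6)[y0:y1,x0:x1])); print(n,np.round(s,2),round(r,2))
s=env.read_camera("side"); cv2.imwrite("pics/side8.png",cv2.resize(s["img"][150:340,160:370],None,fx=3,fy=3,interpolation=cv2.INTER_CUBIC))
```

```text
shaft w 24.89696569440072 n 34 b0 -0.9428797687552896 b5 -0.9501752834336531 ang -0.08360044008919465 res 0.3977420830205208
near end (np.float64(-84.7), np.float64(-1.6))
ring [ 0. -0.] 0.98
gauge [-0.06 -0.03] 0.96
bottle [ 0.08 -0.08] 1.01
vee [ 0.02 -0.1 ] 0.95
```

View pics/side8.png

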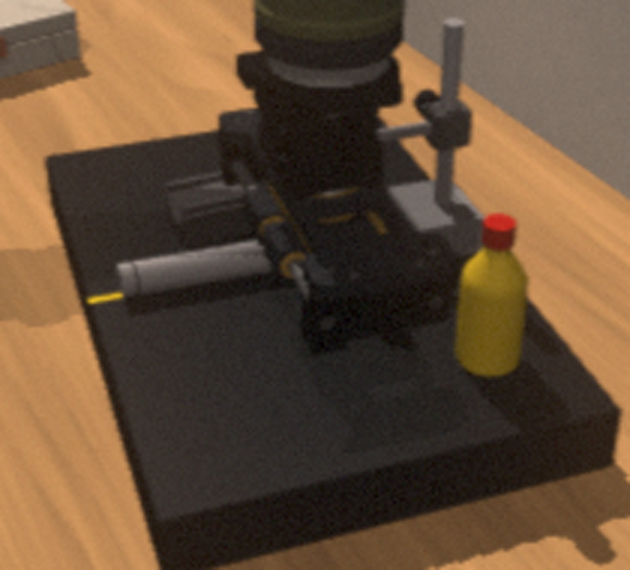

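The shaft covers the line, with the line coming out from under the middle of its near end at (122,296). The neighbouring things are unmoved (shift under 0.1 px) and the hand is well clear, so I'm handing in.

```bash
python3 -c "
from cell import env
print(env.sign_off())"
```

```text
the job is handed in; nothing more can be done
None
```

I rolled the shaft onto the yellow line in six light strokes on its top. I pressed with about 4–8 N through the closed fingertips, and after each stroke lifted off slowly and stepped back. I then took the hand well clear and handed in at about 18 s.

**Last checks, from the top view:**
- **Across the line:** the axis is about 0.5–0.9 mm from the line's centre. The measured width of 24.9 mm fits the 25 mm shaft.
- **Angle:** about 0.1° from the line; it started at about 1°.
- **Along the line:** the near end is about 85 mm before line_mid. That puts the middle about 5 mm past line_mid and the far end about 95 mm past it, beyond the gauge tip at 78 mm. The 5 mm was there from the start, and rolling does not remove it.
- **Other things:** the gauge, vee block, bottle and ring shifted less than 0.1 pixel.

**What disagreed or was not seen:**
- The wrist camera put the line and the shaft up to about 5 mm off. I did not use it for the final placing and went by the clear top view.
- The far end under the gauge was hidden from the top and side views. Its position comes from the near end and the shaft's length.

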